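# Unlatch the ring dish and turn it with its bead

## Robot

A 6-joint arm with a two-finger parallel gripper is mounted at the origin on the work surface. World frame = base frame: x ahead of the robot, y to its left, z up, the work surface at z = 0. Lengths are in m, angles in rad, forces in N, time in s.
With the tool pointing down it reaches from about 0.35 to 0.85 m from the base axis. Payload 8.1 kg.
Tool frame: the origin (TCP) lies at the very end of the fingers, on their centre line; the grasp point (between the pads) lies 19 mm behind it; z points along the fingers, y is the line along which they close (so a half turn about z gives the same grasp; the last joint's range is limited). The gripper opens to 93 mm and grips with 3 to 60 N. Pads are 15 mm wide; open, the fingers measure 128 mm over their backs; the gripper's body (75 mm by 188 mm) begins 65 mm behind the grasp point.
Start: joints at [1.093, 0.13, 1.488, -0, 1.523, -0.085], TCP at [0.23, 0.554, 0.219] pointing down, gripper open.
Joint ranges: [-2.96, 2.96], [-0.89, 2.26], [0.02, 2.5], [-1.34, 4.48], [0, 2.73], [-2.66, 2.66]. Speed limits (rad/s): [2.39, 2.39, 2.79, 3.14, 3.14, 3.14].

## Interface

Orientations are given as a rotation vector (axis times angle).
In Python, from plant import robot gives the robot as it stands. The module is installed in compiled form; this text tells all that it offers.
- The arm moves only by the tool play_rows, never from a script. Its argument "increments" is text: rows parted by semicolons, each of 5 numbers parted by spaces: the shift along the tool's x, y, z in mm, then the turn about the tool's z in degrees, then the closure, from -1 (fully open) to 1 (shut). In form: dx dy dz yaw claw; .... A call has 1 to 20 rows; each row is the pose to reach, as a shift and turn from the pose commanded when the call began, along the tool's axes at that moment; what a row does not reach only later rows make up. A row lasts 1/10 s, in which the tool goes at most 50 mm and 8.59 degrees, less where a joint would pass 70% of its speed; a pose out of reach is approached as far as the arm can. A call with a gripper value outside its range is refused whole. The fingers move at their own pace and stop on an object; "force" is the grip in N (left out, the last holds). Time passes only in rows, so rows that repeat a pose let the fingers close. It gives the time, the measured TCP pose, the force, the opening and the grip force at its end, in the units of the state.
- robot.read_state(): the state, without advancing time (a new reading comes with each control period).
- robot.read_camera(name): name is "scene" or "top"; returns the picture (420x560x3 uint8, blue, green, red); there is no depth.
- robot.calibration(name): a dict with "vertical_fov" (degrees; the focal length in pixels is half the picture's height over the tangent of half this angle, whatever the lens; pixels are square), "cx", "cy" (the principal point, pixels), "rvec" (rotation vector, rad) and "tvec" (3), from world to camera coordinates, as OpenCV has them. Camera axes: x right, y down, z forward; pixel columns grow to the right and rows downward; lengths in m; the calibration is good to about 2 mm. A picture is of the moment at which its call begins. calibration takes no time and is no camera call.
- robot.close_job(): hands the job in; it is judged then, once.
Trained networks look in the newest picture that a camera, given by its name, has taken for a name from the list of things; names that differ only in an ending like _2 or _b are one class to them, and where a whole thing is asked for, a point or a joint stands for the part that bears it (a point fixed in the world has none). Each returns a list of dicts, best first, with "conf" (0 to 1); they miss things now and then, are a little off and sometimes report something else, mostly with a low value. They report only what shows in the picture. A call takes as long as a camera call. They do not tell look-alikes from the thing itself.
- robot.recognise(camera, query): "centre" ([x, y, z] in m, in world coordinates, good to about 4 mm: the middle of the surface that is visible of it).
- robot.regions_of(camera, query): "pixels" (420x560 bool, what is visible of it).
- robot.landmark_of(camera, query): "centre" ([x, y, z] in m, in world coordinates, good to about 4 mm: a listed point, or the origin of a listed thing).
The state is a dict: "t": time; "q": joint angles; "dq": joint speeds; "joint_torque": joint torques, N m; "tool_pos": TCP position; "orientation": TCP orientation; "force": force on the tool from outside, world axes, zero at the start; "wrist_torque": the same for the moment, N m; "opening": finger opening in m; "gripper_force": force on a finger pad.
Only numpy, scipy, OpenCV 4.12 (cv2) and the standard library are available. Lean on these libraries where they do the work, as an engineer would, in place of code of your own. Each camera call takes 0.05 s, during which the arm holds its last target. There are 200 camera calls.

## Task

Slide the thin wooden keeper panel up out of its slotted stand and leave it standing in the empty front slot of the lipstick organizer. Then lift the white dish clear above the stand's posts and turn it a quarter turn, so that its tab points to the side where the jewelry box is, keeping it level and its loose bead centred, away from the rim. Finish holding the dish still in the gripper over the middle of the stand, and do not disturb the other things.

Things in the scene. Friction and masses are not known exactly. Their poses are not given: they have to be found in the camera images.
- stand: Fixed wooden stand. Origin: underside, below the dish seat's middle; +x away from the keeper. Base 120 x 120 x 12 mm, x -80 to +40. The dish rests loose on a 48 x 48 mm pedestal, top at z 26 mm. At x -50 mm two posts (|y| 30 to 48 mm, 21 mm deep in x, tops at z 57 mm) hold the keeper's side edges in vertical grooves, open at the top, 1.5 mm play.
- keeper: Loose light-wood panel standing upright in the stand's grooves, arched over the dish's tab. 6 mm thick (x), 76 wide (y), 95 high (z), about 40 g. Origin: middle of its lower edge, at the start 12 mm above the dresser (top at 107 mm), at the stand's x -50 mm, same yaw. Arch 40 mm wide, 34 mm high from the lower edge.
- dish: Loose white ceramic square dish, 60 x 60 mm outside, upright sides 26 mm high, 140 g. Origin: centre of underside. Inside 52 mm square; floor slopes down 7 degrees to the centre, 10 mm above the underside. A tab 26 mm wide, z 6 to 14 mm, sticks out at -x to 66 mm from the centre. Starts centred on the seat (underside at 26 mm), yaw as the stand; its +y and -y sides are free to grip.
- tab_tip (a point): Middle of the outer end of the dish's tab, 66 mm from the dish's centre.
- bead_center (a point): Centre of the loose polished dark metal bead, a ball 18 mm in diameter, about 20 g, that lies at the centre of the dish (its top 2 mm above the dish's rim) and rolls freely.
- organizer: Fixed clear acrylic lipstick organizer, 90 (x) x 110 (y) mm, walls 3 mm thick and 45 mm high, on the dresser. Origin: centre of its underside. Its front (-x) has one empty long slot; behind it are compartments with lipsticks up to 56 mm high.
- slot (a point): Centre of the inner floor of the organizer's empty front slot: 22 mm wide along the organizer's x, 104 mm long along its y, floor 4 mm above the dresser, open at the top at 45 mm. The keeper fits in loosely and may lean there.
- jewelry_box: Fixed closed dark-wood jewelry box with a small steel latch, 114 (x) x 134 (y) x 69 mm high; origin: centre of its underside. It is either to the left (y positive) or to the right (y negative) of the stand, with the organizer on the other side.
- bottle: Loose green glass bottle with a ball stopper, 56 mm in diameter, 135 mm high; origin: centre of its underside. Leave alone.
- hairbrush: Loose wooden hairbrush lying bristles down, about 55 x 215 x 30 mm, long along its y; origin at its underside. Leave alone.
- hair_clip: Loose steel hair clip lying flat, 12 x 75 x 13 mm, long along its y; origin at its underside. Leave alone.
Mind the look-alikes: they are no part of the job. What is shaped like the stand but blue, pink or red is not meant.

How it is judged:
By the outcome, as a careful person would: the job done as asked, in the order asked, and still so for the second after the job is handed in, while the arm keeps its last pose, push and grip.
It also fails if it takes over 59 s, if anything falls off the work surface, if the arm or the gripper's body presses on something with over 40 N, if the wrist force passes 120 N, or if a joint passes its speed limit or range.

## Working session

There is one attempt and no reset: what is moved stays moved. The work goes in short steps, Python scripts to look and compute and a tool call to move; the robot and the scene stay as the last step left them, time stands still between calls to the robot, and variables do not carry over. Pictures are saved under pics/ and viewed, at most 10 in all, crops included, and the job is handed in when it is done.

Besides the shell and the picture viewer there is one more tool, called after "Call:" as name(argument=value, ...) on one line, values as JSON. play_rows: Moves the arm, as the interface text tells. Its arguments: {"type":"object","properties":{"increments":{"type":"string"},"force":{"type":"number"}},"required":["increments"]}

```bash
mkdir -p pics
cat > h.py <<'E'
import numpy as np, cv2
from plant import robot
def cal(n):
    c=robot.calibration(n); f=210/np.tan(np.radians(c["vertical_fov"]/2))
    K=np.array([[f,0,c["cx"]],[0,f,c["cy"]],[0,0,1.]]); R=cv2.Rodrigues(np.array(c["rvec"],float))[0]; return K,R,np.array(c["tvec"],float).ravel()
def proj(n,p):
    K,R,t=cal(n); q=(K@(R@np.atleast_2d(p).T+t[:,None])).T; return q[:,:2]/q[:,2:]
def ray(n,uv):
    K,R,t=cal(n); d=R.T@np.linalg.inv(K)@np.array([uv[0],uv[1],1.]); return -R.T@t,d
def atz(n,uv,z):
    o,d=ray(n,uv); return o+d*(z-o[2])/d[2]
def tri(uv1,uv2,n1="scene",n2="top"):
    (a,d),(b,e)=ray(n1,uv1),ray(n2,uv2); d/=np.linalg.norm(d);e/=np.linalg.norm(e)
    s=np.linalg.lstsq(np.c_[d,-e],b-a,rcond=None)[0]; p,q=a+s[0]*d,b+s[1]*e
    return (p+q)/2,np.linalg.norm(p-q)
E
python3 - <<'E'
from h import *
np.set_printoptions(precision=4,suppress=True)
for n in("scene","top"):
    cv2.imwrite(f"pics/{n}0.png",robot.read_camera(n)); K,R,t=cal(n); print(n,K[0,0],K[:2,2],"cam",-R.T@t,"fwd",R[2])
    for q in ["stand","keeper","dish","tab_tip","bead_center","organizer","slot","jewelry_box","bottle","hairbrush","hair_clip"]:
        print(q,[(np.round(d["centre"],3).tolist(),round(d["conf"],2)) for d in robot.landmark_of(n,q)])
print(robot.read_state())
E
```

```text
scene 527.3898940627088 [274.9127 218.35  ] cam [ 1.3434 -0.3112  0.6653] fwd [-0.7471  0.2985 -0.5939]
stand [([0.372, -0.047, -0.001], 0.84), ([0.568, -0.021, 0.002], 0.65), ([0.335, 0.161, 0.002], 0.62), ([0.352, -0.274, 0.001], 0.57)]
keeper [([0.518, -0.031, 0.015], 0.62)]
dish [([0.572, -0.024, 0.025], 0.69)]
tab_tip [([0.503, -0.031, 0.035], 0.92)]
bead_center [([0.572, -0.026, 0.046], 0.57)]
organizer []
slot [([0.486, -0.261, 0.004], 0.88), ([0.52, -0.249, -0.003], 0.35), ([0.576, -0.023, 0.025], 0.27)]
jewelry_box [([0.498, 0.266, 0.0], 0.87)]
bottle [([0.752, 0.155, 0.002], 0.76)]
hairbrush [([0.765, -0.178, 0.0], 0.95)]
hair_clip [([0.759, 0.022, -0.001], 0.6), ([0.504, -0.034, 0.039], 0.47), ([0.57, -0.022, 0.023], 0.18)]
top 518.1289774286324 [283.038  203.3865] cam [ 0.522  -0.0065  1.0655] fwd [ 0.0239 -0.0114 -0.9996]
stand [([0.564, -0.023, -0.002], 0.82), ([0.368, -0.049, 0.002], 0.78), ([0.332, 0.16, 0.001], 0.63), ([0.349, -0.264, -0.002], 0.56)]
keeper [([0.754, 0.155, -0.001], 0.63), ([0.516, -0.035, 0.012], 0.44)]
dish [([0.568, -0.027, 0.027], 0.81)]
tab_tip []
bead_center [([0.569, -0.021, 0.046], 0.49)]
organizer [([0.517, -0.251, 0.002], 0.97)]
slot [([0.485, -0.259, 0.006], 0.67)]
jewelry_box [([0.498, 0.265, -0.0], 0.91), ([0.486, -0.261, 0.006], 0.3)]
bottle [([0.754, 0.156, 0.0], 0.84)]
hairbrush [([0.762, -0.176, -0.002], 0.66)]
hair_clip [([0.758, 0.02, -0.003], 0.56)]
{'t': 1.2, 'q': array([ 1.0926,  0.1304,  1.4882, -0.    ,  1.523 , -0.0854]), 'dq': array([ 0.0005,  0.0008,  0.0002, -0.0002,  0.0008,  0.0006]), 'joint_torque': array([  0.0009, -55.9767, -49.205 ,   0.0771,   0.0225,  -0.0001]), 'tool_pos': array([0.2297, 0.5543, 0.2187]), 'orientation': array([0.613 , 3.0812, 0.    ]), 'force': array([-0.5529, -0.3515, -0.1537]), 'wrist_torque': array([-0.0395, -0.0541, -0.0663]), 'gripper_force': 0.0, 'opening': 0.09291869934443081}
```

View pics/scene0.png

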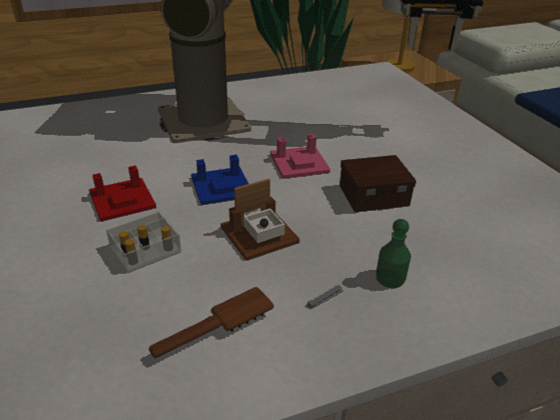

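View pics/top0.png

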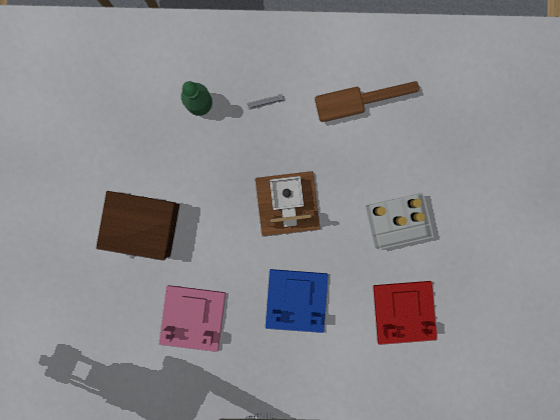

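The candidates shaped like the stand are wooden (top 288,203; scene 260,230), blue (297,300), pink (193,318) and red (405,312). Only the wooden one holds the dish and keeper, so it is the one meant. The box is at +y (left) and the organizer at -y. An enlarged crop will confirm this and give the yaws.

Run:
```python
from h import *
t=robot.read_camera("top"); s=robot.read_camera("scene")
a=cv2.resize(t[160:250,240:330],(540,540)[::1],interpolation=cv2.INTER_CUBIC)
b=cv2.resize(s[165:265,210:310],None,fx=4,fy=4,interpolation=cv2.INTER_CUBIC)
c=cv2.resize(t[180:260,355:445],(360,320),interpolation=cv2.INTER_CUBIC)
cv2.imwrite("pics/c1.png",a)
im=np.zeros((400,760,3),np.uint8); im[:,:400]=b; im[:320,400:]=c; cv2.imwrite("pics/c2.png",im)
for q in ["stand","organizer","jewelry_box","keeper","dish"]:
    for n in ("top","scene"):
        for d in robot.regions_of(n,q):
            m=d["pixels"].astype(np.uint8); ys,xs=np.nonzero(m)
            print(q,n,round(d["conf"],2),len(xs),xs.mean().round(1),ys.mean().round(1),cv2.minAreaRect(np.c_[xs,ys].astype(np.float32)))
```

```text
stand top 0.93 3494 192.5 318.5 ((192.3020477294922, 318.1826171875), (59.7642936706543, 60.23166275024414), 6.709836959838867)
stand top 0.9 3495 297.0 300.7 ((296.78924560546875, 300.59552001953125), (59.06041717529297, 59.72526168823242), 4.23639440536499)
stand top 0.87 2211 287.9 205.6 ((287.9482116699219, 203.2445068359375), (60.451839447021484, 59.36790466308594), 83.51692199707031)
stand top 0.87 3523 405.0 312.3 ((405.1844177246094, 312.30523681640625), (59.808921813964844, 60.127906799316406), 85.42607879638672)
stand scene 0.9 1697 217.0 181.9 ((218.35284423828125, 179.21510314941406), (45.2735481262207, 54.0579719543457), 79.3803482055664)
stand scene 0.65 1659 298.7 159.4 ((299.35589599609375, 155.71990966796875), (41.60227584838867, 58.462547302246094), 84.14398956298828)
stand scene 0.6 1657 254.8 236.3 ((257.4549255371094, 227.6930389404297), (54.979644775390625, 70.8921127319336), 72.18110656738281)
organizer top 0.86 2714 399.6 220.9 ((399.5816345214844, 220.93319702148438), (46.00305938720703, 59.4389762878418), 77.27564239501953)
organizer scene 0.65 2939 143.2 24
[... 623 characters left out ...]
70.30607604980469), 12.994616508483887)
keeper top 0.47 153 290.4 217.9 ((290.4010314941406, 217.65869140625), (4.439967155456543, 39.31707763671875), 83.2901611328125)
keeper scene 0.81 976 251.5 197.0 ((253.632080078125, 201.96224975585938), (37.91151428222656, 41.620243072509766), 74.05460357666016)
dish top 0.72 1061 287.6 196.7 ((288.4308166503906, 201.4461669921875), (48.3735466003418, 31.008682250976562), 82.87498474121094)
dish scene 0.93 923 262.7 224.6 ((263.0754089355469, 223.29693603515625), (32.67184066772461, 37.10944366455078), 70.55996704101562)
dish scene 0.59 1652 254.2 236.3 ((256.99664306640625, 227.74029541015625), (55.0272102355957, 70.0570297241211), 70.82099914550781)
```

View pics/c1.png

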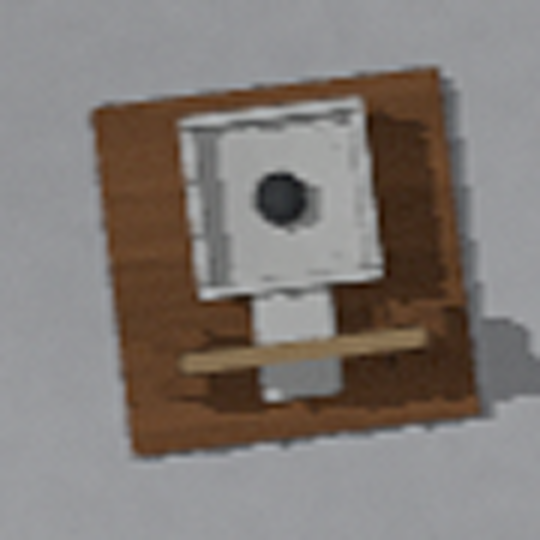

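View pics/c2.png

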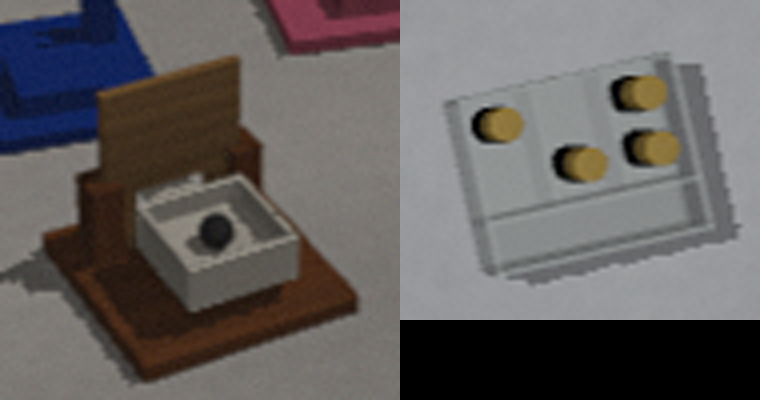

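The wooden stand carries the panel and the dish with its bead, so it is confirmed. Next I fit poses from both views using the corners visible in the crops.

Run:
```python
from h import *
from scipy.optimize import least_squares
np.set_printoptions(precision=4,suppress=True)
T=lambda x,y:((x+.5)/6-.5+240,(y+.5)/6-.5+160)
S=lambda x,y:((x+.5)/4-.5+210,(y+.5)/4-.5+165)
O=lambda x,y:((x-400+.5)/4-.5+355,(y+.5)/4-.5+180)
def fit(name,pts,n0,z=False):
    m=np.array([p[0] for p in pts])/1000; uv=np.array([p[1] for p in pts])
    def w(v,m=m):
        c,s=np.cos(v[2]),np.sin(v[2]); return np.c_[v[0]+c*m[:,0]-s*m[:,1],v[1]+s*m[:,0]+c*m[:,1],m[:,2]+(v[3] if z else 0)]
    r=least_squares(lambda v:(proj(n0,w(v))-uv).ravel(),[.55,-.03,.1]+([0] if z else []),loss="soft_l1")
    print(name,n0,r.x[:2],np.degrees(r.x[2]),r.x[3:], "res px",np.abs(r.fun).reshape(-1,2).max(1).round(1)); return r.x
base=[((40,60,12),T(93,107)),((40,-60,12),T(437,68)),((-80,-60,12),T(478,410)),((-80,60,12),T(137,457))]
rim=[((30,30,52),T(178,118)),((30,-30,52),T(362,98)),((-30,-30,52),T(384,274)),((-30,30,52),T(204,300))]
keep=[((-50,38,107),T(180,362)),((-50,-38,107),T(428,338))]
for n,p in(("base",base),("rim",rim),("keep",keep)):fit(n,p,"top")
sb=[((40,-60,12),S(147,368)),((40,60,12),S(357,293)),((-80,-60,12),S(45,235))]
sr=[((-30,-30,52),S(135,180)),((30,-30,52),S(188,246)),((30,30,52),S(298,235)),((-30,30,52),S(240,177))]
sk=[((-47,-38,107),S(98,95)),((-47,38,107),S(240,57))]
for n,p in(("base",sb),("rim",sr),("keep",sk)):fit(n,p,"scene")
# heights by two views
for (m,a),(k,b) in((sk[0],keep[1]),(sk[1],keep[0]),(sr[0],rim[2]),(sr[2],rim[0])): print(m,tri(a,b))
for n in("top","scene"):print([ (d["centre"],d["conf"]) for d in robot.landmark_of(n,"organizer")[:1]+robot.landmark_of(n,"slot")[:1]])
s=robot.read_camera("scene");t=robot.read_camera("top")
def draw(im,n,v):
    f=5; x0,y0=((95,205) if n=="scene" else (360,185)); c=cv2.resize(im[y0:y0+75,x0:x0+80],None,fx=f,fy=f,interpolation=cv2.INTER_CUBIC)
    cs,sn=np.cos(v[2]),np.sin(v[2])
    def L(a,b,col):
        P=[[v[0]+(cs*x-sn*y)/1e3,v[1]+(sn*x+cs*y)/1e3,z/1e3] for x,y,z in(a,b)]; q=proj(n,P)
        q=[tuple(int(round(k)) for k in((u[0]-x0+.5)*f-.5,(u[1]-y0+.5)*f-.5)) for u in q]; cv2.line(c,q[0],q[1],col,1)
    C=[(45,55),(45,-55),(-45,-55),(-45,55)]
    for z,col in((0,(0,255,0)),(45,(0,0,255))):
        for i in range(4):L((*C[i],z),(*C[(i+1)%4],z),col)
        L((-20,52,z),(-20,-52,z),col)
    return c
v=[.517,-.251,np.radians(11.4)]
cv2.imwrite("pics/org.png",np.hstack([draw(s,"scene",v),draw(t,"top",v)]))
```

```text
base top [ 0.5681 -0.0244] 8.028831957475072 [] res px [0.7 0.8 1.  0.7]
rim top [ 0.5677 -0.0246] 8.329518875272374 [] res px [0.2 0.6 0.4 0.2]
keep top [ 0.5679 -0.0256] 6.412872755002122 [] res px [0.2 0.2]
base scene [ 0.5693 -0.0242] 8.291237169859773 [] res px [0.1 1.3 1. ]
rim scene [ 0.5578 -0.0215] 4.658920373873211 [] res px [2.1 2.3 2.6 4.3]
keep scene [ 0.5662 -0.0262] 6.475116537407322 [] res px [0.2 0.2]
(-47, -38, 107) (array([ 0.5226, -0.0694,  0.1059]), np.float64(0.00013243861550330105))
(-47, 38, 107) (array([0.514 , 0.007 , 0.1065]), np.float64(7.424061053662677e-05))
(-30, -30, 52) (array([ 0.5429, -0.0577,  0.0664]), np.float64(0.0003825074643358783))
(30, 30, 52) (array([0.5928, 0.009 , 0.0514]), np.float64(0.0015164904680707667))
[([0.5169, -0.2531, 0.0004], 0.66), ([0.4821, -0.2624, 0.0066], 0.96)]
[([0.5185, -0.2528, -0.0017], 0.81), ([0.4875, -0.2615, 0.0043], 0.73)]
```

View pics/org.png

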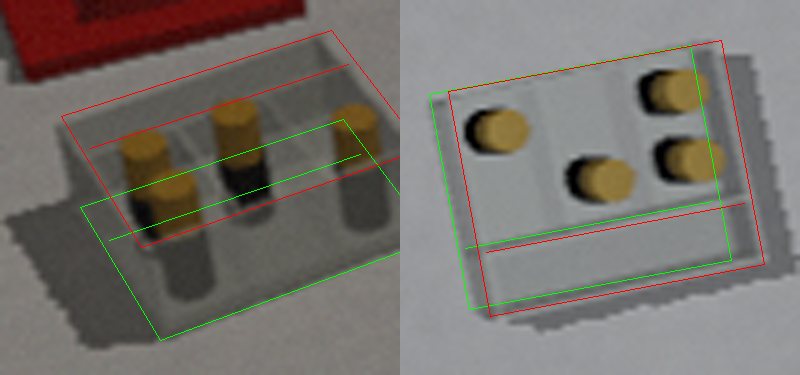

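```bash
cat >> h.py <<'E'
def goto(x,y,z,hd):
    s=robot.read_state(); R=cv2.Rodrigues(np.array(s["orientation"],float))[0]; p=s["tool_pos"]
    h=np.degrees(np.arctan2(R[1,1],R[0,1])); d=R.T@(np.array([x,y,z])-p)*1000
    print("t",round(s["t"],2),"pos",p.round(4),"hd",round(h,2),"tilt",R[:,2].round(4),"| d",d.round(1),"yaw",round((h-hd+180)%360-180,2),"F",s["force"].round(1),"op",round(s["opening"],4),"gf",round(s["gripper_force"],1),"q",s["q"].round(2))
E
python3 -c "
from h import *
goto(.518,-.031,.17,7.2)"
```

```text
t 2.1 pos [0.2296 0.5543 0.2186] hd 67.5 tilt [ 0. -0. -1.] | d [-490.4 -430.4   48.6] yaw 60.3 F [ 0.1 -0.4  0.2] op 0.0928 gf 0.0 q [ 1.09  0.13  1.49 -0.    1.52 -0.09]
```

Call:
play_rows(increments="-20 -17 0 3 -1; -55 -48 0 7 -1; -95 -82 0 12 -1; -135 -117 0 17 -1; -175 -152 0 22 -1; -215 -187 0 27 -1; -255 -222 5 32 -1; -295 -257 10 37 -1; -335 -292 20 42 -1; -375 -327 30 47 -1; -415 -362 40 52 -1; -450 -395 48.6 56 -1; -475 -417 48.6 59 -1; -490.4 -430.4 48.6 60.3 -1; -490.4 -430.4 48.6 60.3 -1; -490.4 -430.4 48.6 60.3 -1; -490.4 -430.4 48.6 60.3 -1; -490.4 -430.4 48.6 60.3 -1")

```text
t: 3.9
tool_pos: [0.5177, -0.0298, 0.1702]
orientation: [2.076, 2.358, 0.0]
force: [-0.6, 0.4, -0.4]
opening: 0.0932
gripper_force: 0.0
```

```bash
python3 -c "
from h import *
goto(.518,-.031,.073,7.2)
s=robot.read_camera('scene');t=robot.read_camera('top')
cv2.imwrite('pics/a1.png',np.hstack([cv2.resize(s[110:260,190:330],None,fx=2.8,fy=2.8),cv2.resize(t[150:260,240:340],None,fx=3.818,fy=3.8182)[:420]]))"
```

```text
t 3.9 pos [ 0.5177 -0.0298  0.1702] hd 7.3 tilt [ 2.e-04  2.e-04 -1.e+00] | d [-1.2  0.1 97.2] yaw 0.1 F [-0.6  0.4 -0.4] op 0.0932 gf 0.0 q [-0.16 -0.06  1.78  0.    1.43 -0.28]
```

View pics/a1.png

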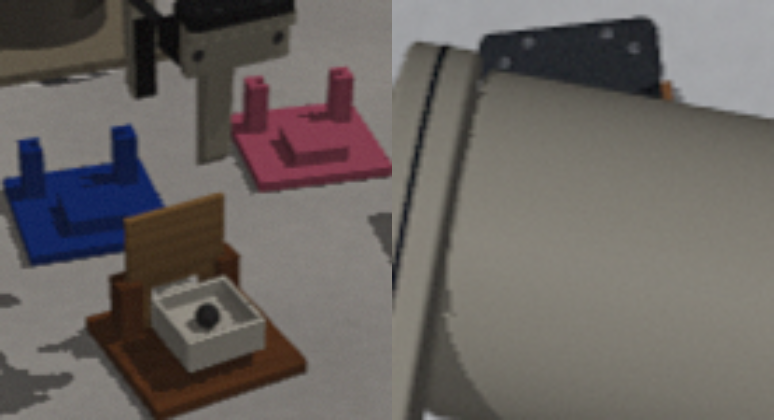

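The gripper is centred over the panel, with one finger in front and one behind. The fingers can go down now.

Call:
play_rows(increments="-1 0 5 0 -1; -1 0 15 0 -1; -1 0 27 0 -1; -1 0 40 0 -1; -1 0 53 0 -1; -1 0 65 0 -1; -1 0 76 0 -1; -1 0 86 0 -1; -1 0 93 0 -1; -1 0 97 0 -1; -1 0 97 0 0; -1 0 97 0 1; -1 0 97 0 1; -1 0 97 0 1; -1 0 97 0 1; -1 0 97 0 1; -1 0 97 0 1; -1 0 97 0 1; -1 0 97 0 1; -1 0 97 0 1", force=15)

```text
t: 6.0
tool_pos: [0.5181, -0.032, 0.073]
orientation: [-2.078, -2.356, 0.0]
force: [0.4, 0.2, -0.5]
opening: 0.0176
gripper_force: 0.0
```

```bash
python3 -c "
from h import *
goto(.518,-.031,.143,7.2)"
```

```text
t 6.0 pos [ 0.5181 -0.032   0.073 ] hd 7.19 tilt [-0.  0. -1.] | d [  1.    0.1 -70. ] yaw -0.01 F [ 0.4  0.2 -0.5] op 0.0176 gf 0.0 q [-0.16  0.03  1.86  0.    1.24 -0.29]
```

Call:
play_rows(increments="0 0 0 0 1; 0 0 0 0 1; 0 0 0 0 1; 0 0 0 0 1; 0 0 0 0 1; 0 0 -2 0 1; 0 0 -5 0 1; 0 0 -9 0 1; 0 0 -13 0 1; 0 0 -18 0 1")

```text
t: 7.0
tool_pos: [0.5181, -0.032, 0.0915]
orientation: [2.078, 2.356, 0.0]
force: [0.1, 0.1, -1.3]
opening: 0.0063
gripper_force: 15.0
```

Call:
play_rows(increments="0 0 -5 0 1; 0 0 -11 0 1; 0 0 -18 0 1; 0 0 -26 0 1; 0 0 -34 0 1; 0 0 -42 0 1; 0 0 -50 0 1; 0 0 -57 0 1; 0 0 -62 0 1; 0 0 -65 0 1; 0 0 -65 0 1; 0 0 -65 0 1")

```text
t: 8.2
tool_pos: [0.5179, -0.032, 0.1558]
orientation: [-2.077, -2.356, 0.0]
force: [-0.9, 0.3, -1.0]
opening: 0.0061
gripper_force: 15.0
```

```bash
python3 -c "
from h import *
s=robot.read_camera('scene');t=robot.read_camera('top')
for n in('scene','top'):
  for q in('keeper','organizer','slot'): print(n,q,[(d['centre'],d['conf']) for d in robot.landmark_of(n,q)[:2]])
cv2.imwrite('pics/a2.png',cv2.resize(s[100:300,100:330],None,fx=3,fy=3))
goto(.487,-.260,.156,13)"
```

```text
scene keeper [([0.5174, -0.0307, 0.0957], 0.62)]
scene organizer [([0.52, -0.2506, -0.001], 0.75), ([0.5679, -0.021, 0.0026], 0.37)]
scene slot [([0.5723, -0.0204, 0.0241], 0.65), ([0.4862, -0.2652, 0.0059], 0.61)]
top keeper [([0.4989, 0.2679, -0.0024], 0.7)]
top organizer [([0.5143, -0.253, 0.0018], 0.74)]
top slot [([0.4865, -0.2613, 0.0073], 0.85)]
t 8.6 pos [ 0.518  -0.032   0.1559] hd 7.2 tilt [-2.e-04  1.e-04 -1.e+00] | d [-2.224e+02 -5.930e+01 -1.000e-01] yaw -5.8 F [-0.4  0.1 -0.6] op 0.0059 gf 15.0 q [-0.16 -0.05  1.79  0.    1.4  -0.29]
```

View pics/a2.png

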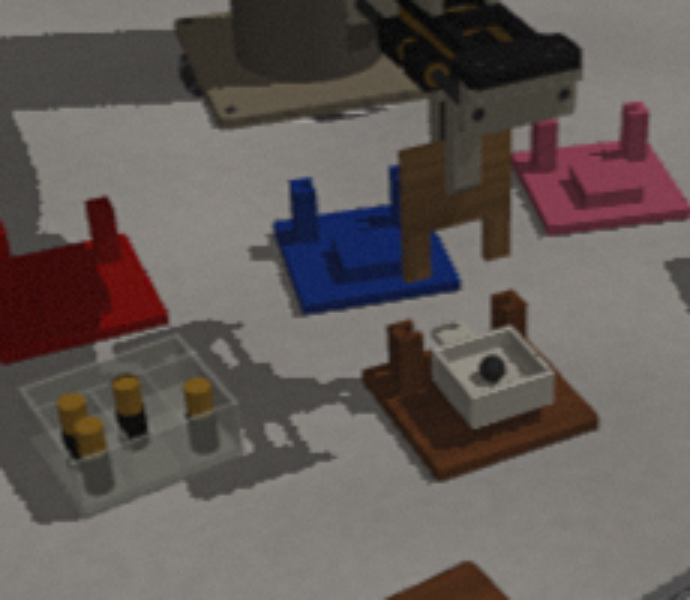

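The panel is out and upright, and the dish and bead haven't moved. I'll refine the slot from the organizer's top edges: far edge at crop (20,392)-(178,335), near edge at (238,408).

```bash
python3 -c "
from h import *
a,b,c=[atz('scene',(100+(x+.5)/3-.5,100+(y+.5)/3-.5),.045) for x,y in((20,392),(178,335),(238,408))]
print(a,b,c,np.linalg.norm(b-a),np.linalg.norm(c-b)); d=b-a; print(np.degrees(np.arctan2(-d[0],d[1])))
y=np.radians(13); print((a+b)/2+14*1e-3*np.array([np.cos(y),np.sin(y),0]))
O=lambda x,y:((x-400+.5)/4-.5+355,(y+.5)/4-.5+180)
P=[atz('top',O(*p),.045) for p in((668,55),(712,228))]; print(P,P[0]-P[1])
"
```

```text
[ 0.49138245 -0.31552052  0.045     ] [ 0.4632257  -0.20971494  0.045     ] [ 0.55383652 -0.18958644  0.045     ] 0.1094880092711759 0.09281959292033871
14.902050692574138
[ 0.49094525 -0.25946842  0.045     ]
[array([ 0.57054154, -0.29184202,  0.045     ]), array([ 0.48545082, -0.31440826,  0.045     ])] [0.08509072 0.02256624 0.        ]
```

Call:
play_rows(increments="-4 -1 0 0 1; -12 -3 0 0 1; -25 -6.5 0 -1 1; -42 -11 0 -1 1; -60 -16 0 -2 1; -80 -21 0 -2 1; -100 -26 0 -3 1; -120 -31 0 -4 1; -140 -37 0 -4 1; -160 -42 0 -5 1; -178 -47 0 -5 1; -194 -51 0 -6 1; -207 -54.5 0 -6.8 1; -216 -57 0 -6.8 1; -221 -58 0 -6.8 1; -222.4 -58.3 0 -6.8 1; -222.4 -58.3 0 -6.8 1; -222.4 -58.3 0 -6.8 1; -222.4 -58.3 0 -6.8 1; -222.4 -58.3 0 -6.8 1")

```text
t: 10.6
tool_pos: [0.4882, -0.2596, 0.1561]
orientation: [-1.934, -2.476, -0.0]
force: [1.3, 1.1, 0.3]
opening: 0.0057
gripper_force: 15.0
```

```bash
python3 -c "
from h import *
goto(.488,-.260,.105,14)
s=robot.read_camera('scene')
cv2.imwrite('pics/a3.png',cv2.resize(s[120:280,90:250],None,fx=3.7,fy=3.7))"
```

```text
t 10.6 pos [ 0.4882 -0.2596  0.1561] hd 14.02 tilt [ 0.  0. -1.] | d [-0.4 -0.3 51.1] yaw 0.02 F [1.3 1.1 0.3] op 0.0057 gf 15.0 q [-0.58  0.04  1.7   0.    1.4  -0.83]
```

View pics/a3.png

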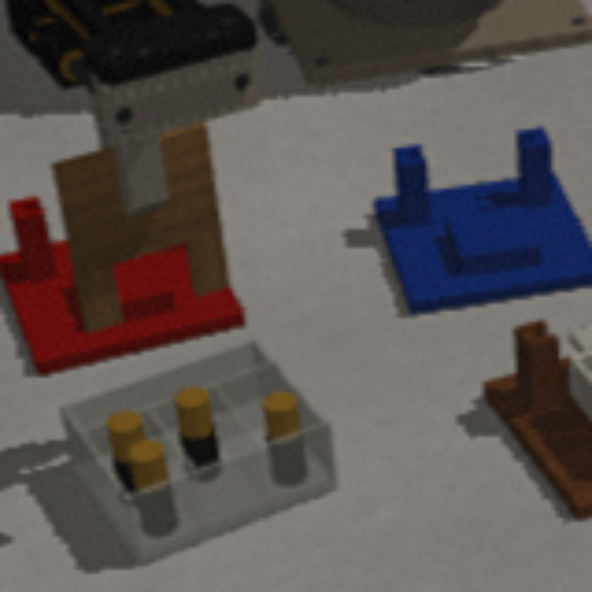

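The panel is upright above the slot and parallel to it. I'm lowering it in two stages and checking force at the slot's mouth.

Call:
play_rows(increments="0 0 4 0 1; 0 0 11 0 1; 0 0 19 0 1; 0 0 27 0 1; 0 0 35 0 1; 0 0 42 0 1; 0 0 48 0 1; 0 0 53 0 1; 0 0 57 0 1; 0 0 60 0 1; 0 0 62 0 1; 0 0 62 0 1")

```text
t: 11.85
tool_pos: [0.488, -0.2599, 0.0939]
orientation: [-1.934, -2.475, -0.0]
force: [0.1, -0.5, -0.4]
opening: 0.0059
gripper_force: 15.0
```

```bash
python3 -c "
from h import *
goto(.488,-.260,.066,14)
s=robot.read_camera('scene')
cv2.imwrite('pics/a4.png',cv2.resize(s[170:280,90:200],None,fx=5,fy=5))"
```

```text
t 11.85 pos [ 0.488  -0.2599  0.0939] hd 13.99 tilt [-2.e-04  1.e-04 -1.e+00] | d [-0.1 -0.  27.9] yaw -0.01 F [ 0.1 -0.5 -0.4] op 0.0059 gf 15.0 q [-0.58  0.1   1.76  0.    1.29 -0.83]
```

View pics/a4.png

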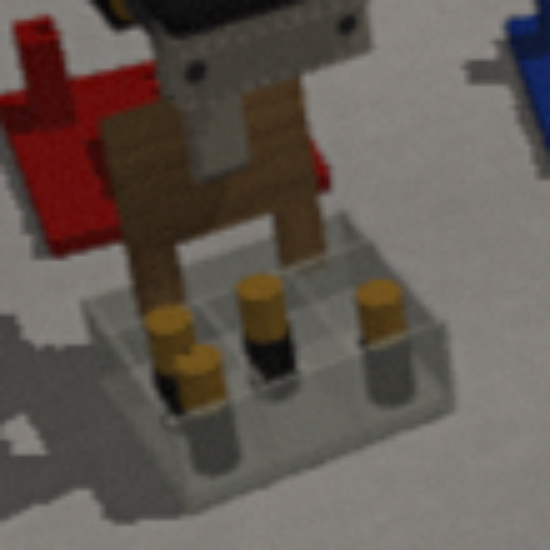

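Call:
play_rows(increments="0 0 3 0 1; 0 0 7 0 1; 0 0 11 0 1; 0 0 15 0 1; 0 0 18 0 1; 0 0 21 0 1; 0 0 23.5 0 1; 0 0 25.5 0 1; 0 0 27 0 1; 0 0 28 0 1; 0 0 28 0 1; 0 0 28 0 1")

```text
t: 13.1
tool_pos: [0.4882, -0.26, 0.0661]
orientation: [1.934, 2.475, 0.0]
force: [-0.6, 0.5, -1.1]
opening: 0.0058
gripper_force: 15.0
```

Call:
play_rows(increments="0 0 1 0 1; 0 0 1.5 0 1; 0 0 1.5 0 0.7; 0 0 1.5 0 0.5; 0 0 1.5 0 0.4; 0 0 1.5 0 0.3; 0 0 1.5 0 0.3; 0 0 1.5 0 0.3; 0 0 -2 0 0.3; 0 0 -10 0 0.3; 0 0 -25 0 0.3; 0 0 -45 0 0.3; 0 0 -65 0 0.3; 0 0 -85 0 0; 0 0 -100 0 -1; 0 0 -108 0 -1; 0 0 -110 0 -1")

```text
t: 14.8
tool_pos: [0.4887, -0.2604, 0.1776]
orientation: [1.933, 2.474, 0.0]
force: [0.3, 0.0, -0.0]
opening: 0.0598
gripper_force: 0.0
```

```bash
python3 -c "
from h import *
goto(.568,-.0245,.19,98)
s=robot.read_camera('scene');t=robot.read_camera('top')
cv2.imwrite('pics/a5.png',np.hstack([cv2.resize(s[170:280,90:310],None,fx=3.5,fy=3.5)]))
for n in('scene','top'):
  for q in('keeper','dish','bead_center','tab_tip','stand'): print(n,q,[(d['centre'].round(4) if hasattr(d['centre'],'round') else d['centre'],d['conf']) for d in robot.landmark_of(n,q)[:2]])
"
```

```text
t 14.8 pos [ 0.4887 -0.2604  0.1776] hd 13.99 tilt [ 0.0019 -0.0012 -1.    ] | d [209.7 134.  -12.5] yaw -84.01 F [ 0.3  0.  -0. ] op 0.0598 gf 0.0 q [-0.58  0.03  1.67 -0.    1.44 -0.83]
scene keeper [([0.4888, -0.2601, 0.0063], 0.57)]
scene dish [([0.5725, -0.0242, 0.0268], 0.85), ([0.4897, -0.2646, 0.0039], 0.5)]
scene bead_center [([0.5189, -0.2505, -0.0022], 0.69), ([0.5715, -0.0265, 0.0458], 0.38)]
scene tab_tip []
scene stand [([0.5679, -0.0187, 0.0035], 0.95), ([0.3503, -0.2708, 0.003], 0.76)]
top keeper [([0.4846, -0.2645, 0.0022], 0.6)]
top dish [([0.5647, -0.0281, 0.0307], 0.87)]
top bead_center [([0.5707, -0.0243, 0.0432], 0.5)]
top tab_tip [([0.5022, -0.0312, 0.0358], 0.89), ([0.5705, -0.0253, 0.0452], 0.21)]
top stand [([0.3693, -0.0519, 0.0012], 0.93), ([0.5666, -0.0258, -0.0063], 0.88)]
```

View pics/a5.png

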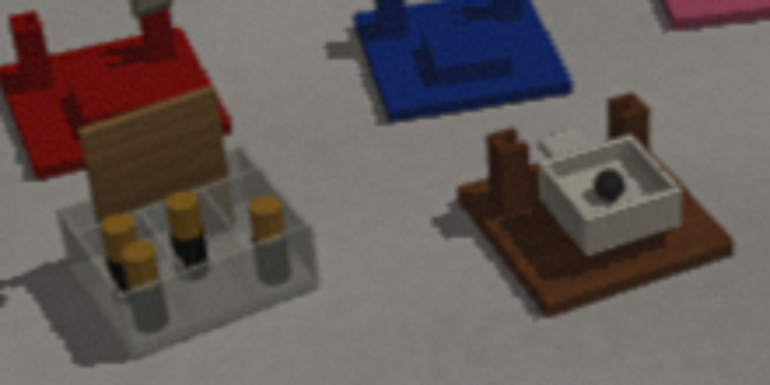

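The panel stands in the slot (crop 150,150), and the dish with its centred bead is undisturbed (610,185). Next I move over the dish.

Call:
play_rows(increments="4 2 0 -2 -1; 14 9 0 -7 -1; 30 19 0 -14 -1; 48 31 0 -21 -1; 67 43 0 -28 -1; 87 55 0 -35 -1; 107 68 0 -42 -1; 127 81 0 -49 -1; 146 94 0 -56 -1; 164 105 0 -63 -1; 181 115 0 -70 -1; 194 124 0 -76 -1; 204 130 0 -81 -1; 209.7 134 0 -84 -1; 209.7 134 0 -84 -1; 209.7 134 0 -84 -1; 209.7 134 0 -84 -1; 209.7 134 0 -84 -1")

```text
t: 17.2
tool_pos: [0.5673, -0.0245, 0.1761]
orientation: [0.217, -3.134, 0.0]
force: [-1.2, -0.7, 0.2]
opening: 0.0932
gripper_force: 0.0
```

```bash
python3 -c "
from h import *
goto(.568,-.0245,.020,98)"
```

```text
t 17.2 pos [ 0.5673 -0.0245  0.1761] hd 97.93 tilt [-0.e+00 -1.e-04 -1.e+00] | d [-7.000e-01 -1.000e-01  1.561e+02] yaw -0.07 F [-1.2 -0.7  0.2] op 0.0932 gf 0.0 q [-0.13  0.07  1.63 -0.    1.44 -1.84]
```

Call:
play_rows(increments="0 0 5 0 -1; -0.7 0 14 0 -1; -0.7 0 25 0 -1; -0.7 0 37 0 -1; -0.7 0 49 0 -1; -0.7 0 61 0 -1; -0.7 0 73 0 -1; -0.7 0 85 0 -1; -0.7 0 96 0 -1; -0.7 0 107 0 -1; -0.7 0 117 0 -1; -0.7 0 126 0 -1; -0.7 0 134 0 -1; -0.7 0 141 0 -1; -0.7 0 147 0 -1; -0.7 0 151 0 -1; -0.7 0 153 0 -1; -0.7 0 154 0 -1; -0.7 0 154 0 -1")

```text
t: 19.1
tool_pos: [0.5682, -0.024, 0.0222]
orientation: [-0.219, 3.134, -0.0]
force: [-0.1, -0.4, 0.2]
opening: 0.0932
gripper_force: 0.0
```

```bash
python3 -c "
from h import *
goto(.568,-.0245,.022,98)
for n in('scene','top'):
  for q in('dish','bead_center','tab_tip'): print(n,q,[(d['centre'],d['conf']) for d in robot.landmark_of(n,q)[:2]])"
```

```text
t 19.1 pos [ 0.5682 -0.024   0.0222] hd 97.99 tilt [ 2.e-04 -0.e+00 -1.e+00] | d [ 0.3 -0.5  0.2] yaw -0.01 F [-0.1 -0.4  0.2] op 0.0932 gf 0.0 q [-0.13  0.23  1.75  0.    1.16 -1.84]
scene dish [([0.5725, -0.0242, 0.0268], 0.85), ([0.4897, -0.2646, 0.0039], 0.5)]
scene bead_center [([0.5189, -0.2505, -0.0022], 0.69), ([0.5715, -0.0265, 0.0458], 0.38)]
scene tab_tip []
top dish [([0.5647, -0.0281, 0.0307], 0.87)]
top bead_center [([0.5707, -0.0243, 0.0432], 0.5)]
top tab_tip [([0.5022, -0.0312, 0.0358], 0.89), ([0.5705, -0.0253, 0.0452], 0.21)]
```

Call:
play_rows(increments="0 -0.5 0 0 -0.8; 0 -0.5 0 0 -0.65; 0 -0.5 0 0 -0.5; 0 -0.5 0 0 -0.42; 0 -0.5 0 0 -0.38; 0 -0.5 0 0 -0.36; 0 -0.5 0 0 -0.34; 0 -0.5 0 0 -0.32; 0 -0.5 0 0 -0.31; 0 -0.5 0 0 -0.3; 0 -0.5 0 0 -0.29; 0 -0.5 0 0 -0.28; 0 -0.5 0 0 -0.27; 0 -0.5 0 0 -0.25; 0 -0.5 0 0 -0.2; 0 -0.5 0 0 0; 0 -0.5 0 0 0.5; 0 -0.5 0 0 1; 0 -0.5 0 0 1; 0 -0.5 0 0 1", force=8)

```text
t: 21.4
tool_pos: [0.5681, -0.0245, 0.022]
orientation: [0.219, -3.134, 0.0]
force: [0.7, -1.1, -1.0]
opening: 0.0601
gripper_force: 8.0
```

Call:
play_rows(increments="0 0 0 0 1; 0 0 0 0 1; 0 0 0 0 1; 0 0 0 0 1; 0 0 0 0 1", force=30)

```text
t: 21.9
tool_pos: [0.5682, -0.0245, 0.022]
orientation: [-0.219, 3.134, -0.0]
force: [-0.0, -0.6, -0.3]
opening: 0.06
gripper_force: 30.0
```

```bash
python3 -c "
from h import *
goto(.568,-.0245,.092,98)
for n in('scene','top'):
  robot.read_camera(n)
  for q in('dish','bead_center','tab_tip'): print(n,q,[(d['centre'],d['conf']) for d in robot.landmark_of(n,q)[:2]])"
```

```text
t 21.9 pos [ 0.5682 -0.0245  0.022 ] hd 97.99 tilt [ 0. -0. -1.] | d [  0.2   0.  -70. ] yaw -0.01 F [-0.  -0.6 -0.3] op 0.06 gf 30.0 q [-0.13  0.23  1.75 -0.    1.16 -1.84]
scene dish [([0.5707, -0.0233, 0.0255], 0.9)]
scene bead_center [([0.5716, -0.0252, 0.0462], 0.5)]
scene tab_tip [([0.5048, -0.0288, 0.0357], 0.76)]
top dish []
top bead_center []
top tab_tip [([0.5029, -0.0332, 0.0343], 0.51)]
```

Call:
play_rows(increments="0 0 -0.5 0 1; 0 0 -1.5 0 1; 0 0 -3.5 0 1; 0 0 -6.5 0 1; 0 0 -10 0 1; 0 0 -14 0 1; 0 0 -18.5 0 1; 0 0 -23 0 1; 0 0 -28 0 1; 0 0 -33 0 1; 0 0 -38 0 1; 0 0 -43 0 1; 0 0 -48 0 1; 0 0 -53 0 1; 0 0 -57.5 0 1; 0 0 -61.5 0 1; 0 0 -65 0 1; 0 0 -67.5 0 1; 0 0 -69 0 1; 0 0 -70 0 1")

```text
t: 24.3
tool_pos: [0.5682, -0.0245, 0.0921]
orientation: [0.219, -3.134, -0.0]
force: [0.8, -0.9, -1.3]
opening: 0.0599
gripper_force: 30.0
```

```bash
python3 -c "
from h import *
goto(.568,-.0245,.092,98)
for n in('scene','top'):
  robot.read_camera(n)
  for q in('dish','bead_center','tab_tip'): print(n,q,[(d['centre'],d['conf']) for d in robot.landmark_of(n,q)[:2]])"
```

```text
t 24.3 pos [ 0.5682 -0.0245  0.0921] hd 97.99 tilt [-0.  0. -1.] | d [ 0.2 -0.   0.1] yaw -0.01 F [ 0.8 -0.9 -1.3] op 0.0599 gf 30.0 q [-0.13  0.14  1.71  0.    1.29 -1.84]
scene dish [([0.568, -0.0212, 0.0927], 0.7)]
scene bead_center [([0.5697, -0.0247, 0.1151], 0.59)]
scene tab_tip []
top dish []
top bead_center []
top tab_tip [([0.5049, -0.0318, 0.1047], 0.44)]
```

Dish and bead rose together and stayed level. Now a slow quarter turn: tool +90° takes the tab from -x to +y.

Call:
play_rows(increments="0 0 0 0.2 1; 0 0 0 0.6 1; 0 0 0 1.3 1; 0 0 0 2.3 1; 0 0 0 3.6 1; 0 0 0 5.2 1; 0 0 0 7.1 1; 0 0 0 9.3 1; 0 0 0 11.7 1; 0 0 0 14.2 1; 0 0 0 16.8 1; 0 0 0 19.5 1; 0 0 0 22.3 1; 0 0 0 25.2 1; 0 0 0 28.2 1; 0 0 0 31.3 1; 0 0 0 34.5 1; 0 0 0 37.8 1; 0 0 0 41.2 1; 0 0 0 44.6 1")

```text
t: 26.7
tool_pos: [0.5682, -0.0245, 0.092]
orientation: [0.992, 2.981, -0.0]
force: [-1.0, -0.1, -1.5]
opening: 0.0596
gripper_force: 30.0
```

Call:
play_rows(increments="0 0 0 3.4 1; 0 0 0 6.8 1; 0 0 0 10.1 1; 0 0 0 13.4 1; 0 0 0 16.6 1; 0 0 0 19.7 1; 0 0 0 22.7 1; 0 0 0 25.6 1; 0 0 0 28.3 1; 0 0 0 30.9 1; 0 0 0 33.3 1; 0 0 0 35.5 1; 0 0 0 37.6 1; 0 0 0 39.5 1; 0 0 0 41.2 1; 0 0 0 42.6 1; 0 0 0 43.8 1; 0 0 0 44.7 1; 0 0 0 45.2 1; 0 0 0 45.4 1")

```text
t: 28.7
tool_pos: [0.5682, -0.0245, 0.092]
orientation: [-2.062, -2.371, 0.0]
force: [-0.0, -0.4, -1.8]
opening: 0.0595
gripper_force: 30.0
```

```bash
python3 -c "
from h import *
goto(.568,-.0245,.092,8)
for n in('scene','top'):
  robot.read_camera(n)
  for q in('dish','bead_center','tab_tip','keeper'): print(n,q,[(d['centre'],d['conf']) for d in robot.landmark_of(n,q)[:2]])"
```

```text
t 28.7 pos [ 0.5682 -0.0245  0.092 ] hd 7.97 tilt [-0. -0. -1.] | d [-0.  -0.2  0. ] yaw -0.03 F [-0.  -0.4 -1.8] op 0.0595 gf 30.0 q [-0.13  0.14  1.71 -0.    1.29 -0.27]
scene dish [([0.5733, -0.0258, 0.0974], 0.65)]
scene bead_center [([0.5726, -0.0256, 0.1162], 0.41)]
scene tab_tip [([0.5579, 0.0435, 0.1045], 0.82), ([0.5018, 0.2677, 0.002], 0.57)]
scene keeper [([0.4898, -0.2584, 0.0058], 0.94)]
top dish []
top bead_center []
top tab_tip []
top keeper [([0.4871, -0.2648, 0.0027], 0.66)]
```

Call:
play_rows(increments="0 0 0 0 1; 0 0 0 0 1; 0 0 0 0 1; 0 0 0 0 1; 0 0 0 0 1; 0 0 0 0 1; 0 0 0 0 1; 0 0 0 0 1; 0 0 0 0 1; 0 0 0 0 1")

```text
t: 30.2
tool_pos: [0.5681, -0.0245, 0.092]
orientation: [2.061, 2.371, -0.0]
force: [0.0, 0.1, -1.8]
opening: 0.0597
gripper_force: 30.0
```

```bash
python3 -c "
from h import *
goto(.568,-.0245,.092,8)
robot.read_camera('scene')
for q in('dish','bead_center','tab_tip'): print(q,[(d['centre'],d['conf']) for d in robot.landmark_of('scene',q)[:1]])
print(robot.close_job())"
```

```text
t 30.2 pos [ 0.5681 -0.0245  0.092 ] hd 8.0 tilt [-0. -0. -1.] | d [ 0.  -0.1  0. ] yaw -0.0 F [ 0.   0.1 -1.8] op 0.0597 gf 30.0 q [-0.13  0.14  1.71 -0.    1.29 -0.27]
dish [([0.5717, -0.0225, 0.0949], 0.95)]
bead_center [([0.5732, -0.0235, 0.1153], 0.5)]
tab_tip [([0.5576, 0.0466, 0.1071], 0.63)]
the job is handed in; nothing more can be done
None
```

The job is handed in at about 30 s with no verdict returned: the keeper stands in the organizer's front slot, and the dish is held level over the stand with its tab toward the jewelry box and its bead centred (the end state checked by network readings, not by a picture).

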